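# Refit the jig's missing dowels and hold the pump carrier over it

## Robot

A 6-joint arm with a two-finger parallel gripper is mounted at the origin on a cart in front of the work surface, level with it; the furniture and walls round the work are solid. World frame = base frame: x ahead of the robot, y to its left, z up, the work surface at z = 0. Lengths are in mm, angles in rad, forces in N, time in s.
With the tool pointing down it reaches from about 350 to 875 mm from the base axis. Payload 4.2 kg.
Tool frame: the origin (TCP) lies between the finger pads; the fingertips stand 25 mm ahead of it and the grasp point (between the pads) lies 6 mm ahead of it; z points along the fingers, y is the line along which they close (so a half turn about z gives the same grasp; the last joint's range is limited). The gripper opens to 85 mm and grips with 20 to 120 N. Pads are 22 mm wide; open, the fingers measure 114 mm over their backs; the gripper's body (76 mm by 85 mm) begins 54 mm behind the grasp point. The pads swing forward as they close: fully open they stand 13 mm farther back than shut.
Start: joints at [-1.046, 0.385, 0.008, 0, -1.194, -0.259], TCP at [164.192, -603.026, 217.812] pointing down, gripper open.
Joint ranges: [-3.14, 3.14], [-1.21, 2.06], [-1.07, 1.41], [-3.16, 2.05], [-2.99, -0.16], [-3.1, 3.1]. Speed limits (rad/s): [2.79, 2.79, 3.14, 3.14, 3.14, 3.14].

## Interface

Orientations are given as a unit quaternion [x, y, z, w].
In Python, from bench import read_state, imaging, workorder, nets gives the robot as it stands.
- The arm moves only by the tool apply_moves, never from a script. Its argument "rows" is a list of rows, each an object with "hand": the opening, from -1 (shut) to 1 (fully open); "delta_pos": the shift along the tool's x, y, z in mm, a list of three; "yaw": the turn about the tool's z in rad. A call has 1 to 12 rows; each row is the pose to reach, as a shift and turn from the pose commanded when the call began, along the tool's axes at that moment; what a row does not reach only later rows make up. A row lasts 1/12 s, in which the tool goes at most 41.7 mm and 7.16 degrees, less where a joint would pass 70% of its speed; a pose out of reach is approached as far as the arm can. A call with a gripper value outside its range is refused whole. The fingers move at their own pace and stop on an object; the grip force is fixed at half the most. Time passes only in rows, so rows that repeat a pose let the fingers close. It gives the time, the measured TCP pose, the force, the opening and the grip force at its end, in the units of the state.
- read_state(): the state, without advancing time (a new reading comes with each control period).
- imaging.get_image(name): name is "scene" or "side" or "wrist"; returns a dict with "pixels" (384x512x3 uint8, red, green, blue), "fx", "fy", "cx", "cy" (pixels), "dist" ([k1, k2, p1, p2, k3] as OpenCV has them; the pictures are not rectified), "xyz" and "rotation" of the camera in the world. Camera axes: x right, y down, z forward; pixel columns grow to the right and rows downward; lengths in mm; the calibration is good to about 2 mm. A picture is of the moment at which its call begins. There is no depth.
- workorder.job_done(): hands the job in; it is judged then, once.
Trained networks look in the newest picture that a camera, given by its name, has taken for a name from the list of things; names that differ only in an ending like _2 or _b are one class to them, and where a whole thing is asked for, a point or a joint stands for the part that bears it (a point fixed in the world has none). Each returns a list of dicts, best first, with "score" (0 to 1); they miss things now and then, are a little off and sometimes report something else, mostly with a low value. They report only what shows in the picture. A call takes as long as a camera call.
- nets.find_in(camera, query): "location" ([row, column] in pixels, amid what is visible of it).
- nets.pinpoint(camera, query): "location" ([row, column] in pixels: a listed point, or the origin of a listed thing).
The state is a dict: "clock": time; "joints": joint angles; "joint_vel": joint speeds; "joint_efforts": joint torques, N m; "position": TCP position; "ee_rot": TCP orientation; "contact_force": force on the tool from outside, world axes, zero at the start; "wrist_torque": the same for the moment, N m; "gripper_width": finger opening in mm; "grasp_force": force on a finger pad.
Only numpy, scipy, OpenCV 4.12 (cv2) and the standard library are available. Lean on these libraries where they do the work, as an engineer would, in place of code of your own. Each camera call takes 0.05 s, during which the arm holds its last target. There are 200 camera calls.

## Task

Two of the four brass bushes on the assembly jig have lost their dowels: take spares from the wooden block and push one fully home in each empty bush, leaving the fitted dowels, the spare left over and everything else on the bench where they are. Then grip the cast pump carrier by its upright rib at the point where it balances, lift it without tipping it, and hold it level and still over the jig the same way round as the bushes, each of its four holes straight above its dowel and its underside about 3 cm clear of the dowel tips, so that shims can be slipped onto the dowels before it is lowered. Do not set it down: finish while still holding it there.

Things in the scene. Friction and masses are not known exactly. Their poses are not given: they have to be found in the camera images.
- carrier: cast aluminium bracket with a white and yellow fuel pump (45 mm thick, 127 mm long, crosswise, dark straps) at one end; 220 x 127 x 62 mm, 0.69 kg, flat on the bench, pump end towards the robot. Origin on its underside below its centre of mass; x along its upright rib, away from the pump; z up. 18 mm holes at (x, y) = (-82, 40), (-82, -40), (100, 36), (70, -36) mm.
- balance (a point): balance point: top edge of the carrier's rib, 42 mm straight above the carrier's origin. The rib is 12 mm thick, on the carrier's x axis from x = -18 to +79 mm, on a flange 30 mm wide and 8 mm thick: grip across it (fingers close along carrier y), pads 11 to 42 mm above the underside. The pump barrel is 23 mm away (x = -23 mm), its bed and straps 16 mm.
- carrier_hole_1 (a point): carrier hole, centre at the underside, (-82, +40) mm in the carrier's frame (pump end); belongs over station_1
- carrier_hole_3 (a point): carrier hole, centre at the underside, (+100, +36) mm in the carrier's frame (light end); belongs over station_3
- jig: fixed jig: dark steel plate 232 x 136 mm, top 14 mm above the bench, two aluminium rest pads (38 mm high), four brass bushes at (x, y) = (-82, 40), (-82, -40), (100, 36), (70, -36) mm; even pair towards the robot, for the pump end. Origin at bench height; the carrier belongs with its origin straight above this one and its axes parallel. Dowel tips, when home, 71 mm above the bench.
- station_1 (a point): point on the jig at the bush mouth (38 mm above the bench) at (-82, +40) mm, where carrier_hole_1 belongs
- station_3 (a point): point on the jig at the bush mouth (38 mm above the bench) at (+100, +36) mm, where carrier_hole_3 belongs
- bush_a_mouth (a point): mouth centre of a brass guide bush on the jig: 17.5 mm hole 24 mm deep, mouth 38 mm above the bench, bush 33 mm across; all four alike. Filled if a dowel stands in it (its origin is then here), empty if the open hole shows. Two are empty; where they are on the jig varies.
- bush_b_mouth (a point): mouth centre of a brass guide bush on the jig: 17.5 mm hole 24 mm deep, mouth 38 mm above the bench, bush 33 mm across; all four alike. Filled if a dowel stands in it (its origin is then here), empty if the open hole shows. Two are empty; where they are on the jig varies.
- bush_c_mouth (a point): mouth centre of a brass guide bush on the jig: 17.5 mm hole 24 mm deep, mouth 38 mm above the bench, bush 33 mm across; all four alike. Filled if a dowel stands in it (its origin is then here), empty if the open hole shows. Two are empty; where they are on the jig varies.
- bush_d_mouth (a point): mouth centre of a brass guide bush on the jig: 17.5 mm hole 24 mm deep, mouth 38 mm above the bench, bush 33 mm across; all four alike. Filled if a dowel stands in it (its origin is then here), empty if the open hole shows. Two are empty; where they are on the jig varies.
- dowel_block: fixed wooden block 150 x 40 mm, 24 mm high, x along its length, origin at the centre of its underside; three 17.5 mm holes 50 mm apart hold the three spare dowels (their origins 24 mm above the bench)
- dowel_1: steel dowel, 70 g, upright: 14 mm spigot 30 mm tall (grip here; top 5 mm taper), collar 23 mm wide 3 mm thick, below it a 16 mm shank 20 mm long (last 6 mm taper to 9 mm). Origin on its axis at the collar's underside, z up; tip 33 mm above it. In a bush of the jig from the start; leave it there.
- dowel_2: steel dowel, 70 g, upright: 14 mm spigot 30 mm tall (grip here; top 5 mm taper), collar 23 mm wide 3 mm thick, below it a 16 mm shank 20 mm long (last 6 mm taper to 9 mm). Origin on its axis at the collar's underside, z up; tip 33 mm above it. In a bush of the jig from the start; leave it there.
- dowel_3: steel dowel, 70 g, upright: 14 mm spigot 30 mm tall (grip here; top 5 mm taper), collar 23 mm wide 3 mm thick, below it a 16 mm shank 20 mm long (last 6 mm taper to 9 mm). Origin on its axis at the collar's underside, z up; tip 33 mm above it. A spare, in the wooden block at the start.
- dowel_4: steel dowel, 70 g, upright: 14 mm spigot 30 mm tall (grip here; top 5 mm taper), collar 23 mm wide 3 mm thick, below it a 16 mm shank 20 mm long (last 6 mm taper to 9 mm). Origin on its axis at the collar's underside, z up; tip 33 mm above it. A spare, in the wooden block at the start.
- dowel_5: steel dowel, 70 g, upright: 14 mm spigot 30 mm tall (grip here; top 5 mm taper), collar 23 mm wide 3 mm thick, below it a 16 mm shank 20 mm long (last 6 mm taper to 9 mm). Origin on its axis at the collar's underside, z up; tip 33 mm above it. A spare, in the wooden block at the start.
- cage_half: cream-yellow moulded pump cage half, 44 x 129 x 69 mm; bystander, leave alone. Origin at the centre of its underside.
- tape_1: roll of black tape, 62 mm across, 19 mm high; bystander, leave alone. Origin at the centre of its underside.
- relay: black cube relay with brass blades, 27 x 45 x 26 mm; bystander, leave alone. Origin at the centre of its underside.

How it is judged:
By the outcome, as a careful person would: the job done as asked, in the order asked, and still so for the second after the job is handed in, while the arm keeps its last pose, push and grip.
It also fails if it takes over 72 s, if anything falls off the work surface, if the arm or the gripper's body presses on something with over 40 N, if the wrist force passes 120 N, or if a joint passes its speed limit or range.

## Working session

There is one attempt and no reset: what is moved stays moved. The work goes in short steps, Python scripts to look and compute and a tool call to move; the robot and the scene stay as the last step left them, time stands still between calls to the robot, and variables do not carry over. Pictures are saved under pics/ and viewed, at most 10 in all, crops included, and the job is handed in when it is done.

Besides the shell and the picture viewer there is one more tool, called after "Call:" in YAML: its name, and indented under it one key for each argument. apply_moves: Moves the arm, as the interface text tells. Its arguments: {"type":"object","properties":{"rows":{"type":"array"}},"required":["rows"]}

```bash
mkdir -p pics; cat > h.py <<'E'
import numpy as np, cv2
from bench import read_state, imaging, workorder, nets
def K(im): return np.array([[im['fx'],0,im['cx']],[0,im['fy'],im['cy']],[0,0,1.]])
def R(im):
    r=np.array(im['rotation'],float)
    if r.size==4:
        from scipy.spatial.transform import Rotation
        return Rotation.from_quat(r).as_matrix()
    return r.reshape(3,3)
def ray(im,loc):
    p=cv2.undistortPoints(np.array([[[loc[1],loc[0]]]],float),K(im),np.array(im['dist'],float))[0,0]
    return R(im)@np.array([p[0],p[1],1.])
def at_z(im,loc,z):
    d=ray(im,loc);c=np.array(im['xyz'],float);return c+d*(z-c[2])/d[2]
def proj(im,P):
    r=R(im).T;t=-r@np.array(im['xyz'],float)
    return cv2.projectPoints(np.array(P,float).reshape(-1,1,3),cv2.Rodrigues(r)[0],t,K(im),np.array(im['dist'],float))[0][:,0]
def save(im,n): cv2.imwrite('pics/'+n,im['pixels'][:,:,::-1])
E
python3 - <<'E'
from h import *
print(read_state())
Z={'carrier':0,'balance':42,'carrier_hole_1':0,'carrier_hole_3':0,'jig':0,'station_1':38,'station_3':38,'bush_a_mouth':38,'dowel_block':0,'dowel_1':None}
for c in ['scene','side']:
    im=imaging.get_image(c);save(im,c+'0.png');print(c,im['xyz'],im['fx'])
    for q,z in Z.items():
        for r in nets.pinpoint(c,q):
            if r['score']<.2: continue
            print(q,round(r['score'],2),np.round(r['location']),*[np.round(at_z(im,r['location'],zz)[:2],1) for zz in ([24,38] if z is None else [z])])
a=[cv2.imread('pics/%s0.png'%c) for c in ['scene','side']]
E
```

```text
{'clock': 0.0, 'joints': array([-1.04640648e+00,  3.85536722e-01,  6.64208043e-03, -5.22224941e-04,
       -1.19397402e+00, -2.58586686e-01]), 'joint_vel': array([-1.88275991e-04, -6.96917757e-04, -1.93736195e-04,  2.61069282e-04,
       -1.39194413e-05, -1.68469849e-03]), 'joint_efforts': array([-9.57484008e-04, -3.92290521e+01,  1.88405210e+01,  4.18633237e+00,
       -4.65627600e-03, -2.01936942e-06]), 'position': array([ 164.03767208, -602.46416685,  216.73648609]), 'ee_rot': array([-1.32415129e-01,  9.91193776e-01,  1.05037453e-03, -1.71032833e-04]), 'contact_force': array([ 0.43433289, -0.96046593,  0.33097249]), 'wrist_torque': array([-0.00797062,  0.01283559,  0.03733014]), 'grasp_force': 0.0, 'gripper_width': 85.2227616388332}
scene [-240.94071859 -452.76157923  788.11031874] 377.870829397081
carrier 0.71 [192. 201.] [518.3 235.7]
carrier 0.29 [190. 285.] [681.3   2. ]
balance 0.91 [184. 201.] [511.3 226.1]
carrier_hole_1 0.82 [178. 217.] [610.6 239.6]
carrier_hole_1 0.62 [197. 174.] [447.5 292.1]
carrier_hole_3 0.82 [178. 217.] [610.6 239.6]
carrier_hole_3 0.62 [197. 174.] 
[... 917 characters left out ...]
72. 278.] [ 539.5 -173.5]
jig 0.69 [323. 179.] [573.8 500.4]
station_1 0.77 [168. 251.] [ 620.5 -115. ]
station_1 0.75 [172. 302.] [ 446.6 -145.9]
station_3 0.77 [168. 251.] [ 620.5 -115. ]
station_3 0.75 [172. 302.] [ 446.6 -145.9]
bush_a_mouth 0.45 [161. 307.] [ 449.5 -217.9]
dowel_block 0.82 [206. 266.] [520.2  16.4]
dowel_1 0.54 [197. 248.] [579.5  21.4] [573.   37.1]
dowel_1 0.52 [202. 259.] [537.2  30.9] [531.3  46.5]
dowel_1 0.51 [244. 213.] [597.8 248. ] [591.  260.3]
dowel_1 0.49 [162. 307.] [ 451.  -230.2] [ 446.4 -210.6]
dowel_1 0.47 [201. 266.] [515.7  21.3] [510.2  37. ]
dowel_1 0.42 [175. 303.] [ 445.4 -151.9] [ 441.  -133.5]
dowel_1 0.37 [202. 279.] [477.3  13.6] [472.4  29.5]
```

```bash
python3 - <<'E'
import cv2
a=cv2.imread('pics/scene0.png')[150:300,130:400];cv2.imwrite('pics/s1.png',cv2.resize(a,(800,444),interpolation=cv2.INTER_CUBIC))
a=cv2.imread('pics/side0.png')[130:300,150:370];cv2.imwrite('pics/d1.png',cv2.resize(a,(770,595),interpolation=cv2.INTER_CUBIC))
E
```

```text
(no output)
```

View pics/s1.png

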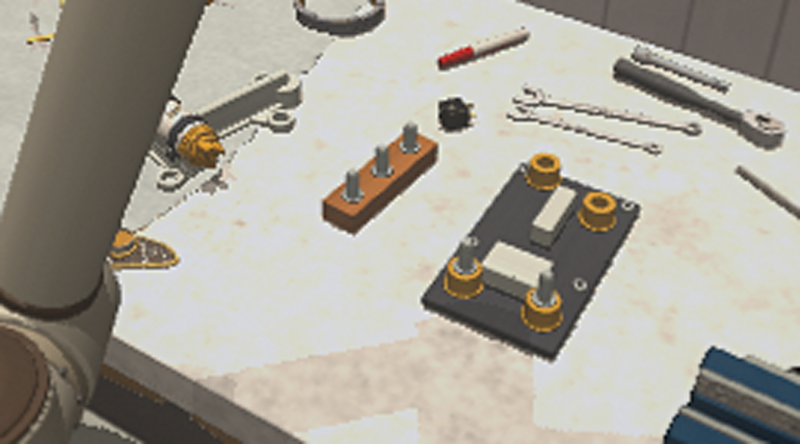

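View pics/d1.png

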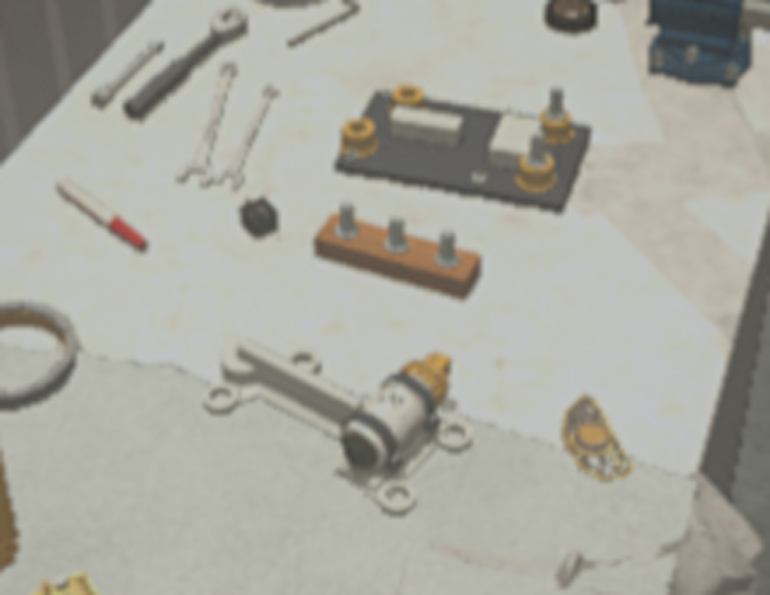

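Call:
apply_moves:
  rows:
    - {"hand": 1,"delta_pos": [-10,10,-40],"yaw": 0}
    - {"hand": 1,"delta_pos": [-40,36,-80],"yaw": 0}
    - {"hand": 1,"delta_pos": [-65,60,-100],"yaw": 0}
    - {"hand": 1,"delta_pos": [-93,85,-100],"yaw": 0}
    - {"hand": 1,"delta_pos": [-120,110,-100],"yaw": 0}
    - {"hand": 1,"delta_pos": [-148,135,-100],"yaw": 0}
    - {"hand": 1,"delta_pos": [-176,160,-100],"yaw": 0}
    - {"hand": 1,"delta_pos": [-203,185,-100],"yaw": 0}
    - {"hand": 1,"delta_pos": [-230,210,-100],"yaw": 0}
    - {"hand": 1,"delta_pos": [-258,235,-100],"yaw": 0}
    - {"hand": 1,"delta_pos": [-285,260,-100],"yaw": 0}
    - {"hand": 1,"delta_pos": [-310,282,-100],"yaw": 0}

```text
clock: 2.1
position: [389.8, -247.6, 318.2]
ee_rot: [-0.133, 0.991, -0.0, 0.001]
contact_force: [0.1, -0.9, 0.2]
gripper_width: 85.1
grasp_force: 0.0
```

Call:
apply_moves:
  rows:
    - {"hand": 1,"delta_pos": [-27,25,0],"yaw": 0}
    - {"hand": 1,"delta_pos": [-54,48,0],"yaw": 0}
    - {"hand": 1,"delta_pos": [-80,70,0],"yaw": 0}
    - {"hand": 1,"delta_pos": [-106,94,0],"yaw": 0}
    - {"hand": 1,"delta_pos": [-130,115,0],"yaw": 0}
    - {"hand": 1,"delta_pos": [-145,130,0],"yaw": 0}
    - {"hand": 1,"delta_pos": [-150,133,0],"yaw": 0}
    - {"hand": 1,"delta_pos": [-150,133,0],"yaw": 0}

```text
clock: 2.77
position: [499.7, -80.7, 317.5]
ee_rot: [-0.134, 0.991, -0.0, -0.0]
contact_force: [-0.5, -0.3, -0.1]
gripper_width: 85.2
grasp_force: 0.0
```

```bash
python3 - <<'E'
from h import *
s=read_state();print(s['clock'],s['position'],s['ee_rot'])
im=imaging.get_image('wrist');save(im,'w1.png');print(im['xyz'],R(im).round(3).tolist(),im['fx'])
for q,z in {'bush_a_mouth':38,'station_1':38,'jig':0,'dowel_block':0,'dowel_1':24}.items():
    for r in nets.pinpoint('wrist',q):
        if r['score']>.2: print(q,round(r['score'],2),np.round(r['location']),np.round(at_z(im,r['location'],z)[:2],1))
E
```

```text
2.7667 [499.6638864  -80.67543627 317.48493003] [-1.33668453e-01  9.91026066e-01 -6.82985237e-07 -2.84725852e-04]
[436.20123057 -98.64122084 472.50076568] [[-0.265, 0.931, 0.252], [0.964, 0.256, 0.068], [-0.001, 0.261, -0.965]] 296.63511258872086
bush_a_mouth 0.64 [ 96. 175.] [ 446.7 -213.2]
station_1 0.8 [106. 231.] [ 439.8 -133. ]
station_1 0.76 [224. 203.] [ 623.6 -132.8]
station_1 0.36 [107. 233.] [ 440.  -130.7]
jig 0.63 [155. 199.] [ 526.1 -167.3]
dowel_block 0.83 [184. 304.] [527.3   9.1]
dowel_block 0.46 [210. 442.] [509.1 254.3]
dowel_1 0.79 [110. 232.] [ 445.  -132.6]
dowel_1 0.51 [221. 296.] [585.   10.8]
dowel_1 0.5 [ 92. 175.] [ 441.5 -218.5]
dowel_1 0.46 [160. 322.] [479.8  18.8]
dowel_1 0.46 [191. 308.] [531.8  13.7]
```

View pics/w1.png

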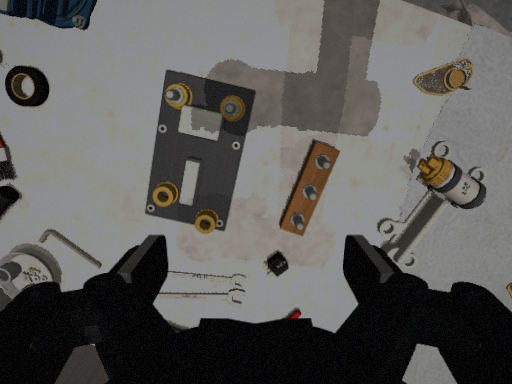

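```bash
cat >> h.py <<'E'
from scipy.optimize import minimize
def mask(im,kind,roi):
    p=cv2.cvtColor(im['pixels'],cv2.COLOR_RGB2HSV).astype(int);H,S,V=p[...,0],p[...,1],p[...,2]
    m={'dark':(V<90),'brass':(S>130)&(H>14)&(H<30)&(V>90),'wood':(S>80)&(H<16)&(V>60)}[kind]
    z=np.zeros(m.shape,np.uint8);r0,r1,c0,c1=roi;z[r0:r1,c0:c1]=m[r0:r1,c0:c1]*255;return z
def comps(m,amin=20):
    n,l,st,ce=cv2.connectedComponentsWithStats(m)
    return [(st[i,4],ce[i][::-1],st[i,:4]) for i in range(1,n) if st[i,4]>=amin]
def quad(m):
    c=max(cv2.findContours(m,cv2.RETR_EXTERNAL,cv2.CHAIN_APPROX_NONE)[0],key=cv2.contourArea)
    return cv2.minAreaRect(c)
def rectfit(im,m,w,h,z,x0):
    # fit pose of w x h rectangle at height z by chamfer to the mask's outline
    hull=cv2.convexHull(max(cv2.findContours(m,cv2.RETR_EXTERNAL,cv2.CHAIN_APPROX_NONE)[0],key=cv2.contourArea))
    P=np.array([at_z(im,(v,u),z)[:2] for u,v in hull[:,0]]);return cv2.minAreaRect(P.astype(np.float32))
E
python3 - <<'E'
from h import *
im=imaging.get_image('wrist')
m=mask(im,'dark',(60,240,140,258));print('plate',rectfit(im,m,0,0,14,0))
for a,c,b in comps(mask(im,'brass',(60,245,140,258)),15): print('brass',a,c.round(1),b,at_z(im,c,38)[:2].round(1))
m=mask(im,'wood',(130,245,270,345));print('wood',rectfit(im,m,0,0,24,0))
for r in nets.pinpoint('wrist','carrier_hole_1')+nets.pinpoint('wrist','balance'): print(r['score'],r['location'],at_z(im,r['location'],0)[:2])
E
```

```text
plate ((524.4610595703125, -167.717529296875), (230.16407775878906, 137.61244201660156), 2.351499080657959)
brass 239 [ 96.7 181.2] [167  84  27  27] [ 443.9 -206.7]
brass 144 [106.4 232.1] [221  97  23  23] [ 438.5 -133.9]
brass 276 [196.6 165.8] [154 183  26  25] [ 594.6 -200.1]
brass 15 [215.1 216.7] [213 211   7   9] [ 603.2 -117.4]
brass 189 [224.1 206.4] [197 216  20  18] [ 622.2 -129.7]
wood ((531.0208129882812, 13.866893768310547), (40.173213958740234, 149.97239685058594), 84.99713134765625)
0.94 [256.6, 405.8] [607.28292188 225.68866228]
0.86 [173.3, 473.5] [434.21401953 279.70831592]
0.61 [209.8, 443.8] [507.48512162 256.04686855]
0.92 [211.4, 441.8] [511.10270875 253.78064259]
```

Call:
apply_moves:
  rows:
    - {"hand": 0.5,"delta_pos": [-17,11,33],"yaw": 0.06}
    - {"hand": 0.3,"delta_pos": [-34,22,66],"yaw": 0.12}
    - {"hand": 0.1,"delta_pos": [-51,33,98],"yaw": 0.18}
    - {"hand": 0,"delta_pos": [-68,44,130],"yaw": 0.24}
    - {"hand": 0,"delta_pos": [-85,55,165],"yaw": 0.3}
    - {"hand": 0,"delta_pos": [-98,63,188],"yaw": 0.34}
    - {"hand": 0,"delta_pos": [-102,65.5,197],"yaw": 0.356}
    - {"hand": 0,"delta_pos": [-102,65.5,197],"yaw": 0.356}
    - {"hand": 0,"delta_pos": [-102,65.5,197],"yaw": 0.356}

```text
clock: 3.97
position: [580.5, 7.8, 121.5]
ee_rot: [0.045, 0.999, -0.0, 0.0]
contact_force: [0.2, 0.2, 1.3]
gripper_width: 42.7
grasp_force: 0.0
```

```bash
python3 - <<'E'
from h import *
s=read_state();print(s['clock'],s['position'],s['ee_rot'],s['gripper_width'])
im=imaging.get_image('wrist');save(im,'w2.png');print(im['xyz'])
m=mask(im,'wood',(0,384,0,512))
print('wood',rectfit(im,m,0,0,24,0))
for r in nets.pinpoint('wrist','dowel_3'):
    if r['score']>.2: print(round(r['score'],2),np.round(r['location']),np.round(at_z(im,r['location'],24)[:2],1))
E
```

```text
3.9667 [580.5298041    7.82869204 121.51469771] [ 4.45748587e-02  9.99005996e-01 -2.26297121e-04  2.24850980e-04] 42.730595938905296
[514.79564727  13.29410416 276.45318372]
wood ((531.607177734375, 14.982695579528809), (39.97175216674805, 148.54348754882812), 85.22634887695312)
0.94 [188. 261.] [581.5  12.3]
0.9 [35. 58.] [ 440.1 -140.2]
0.75 [ 68. 257.] [482.5  17.6]
0.71 [129. 260.] [530.3  15.8]
```

View pics/w2.png

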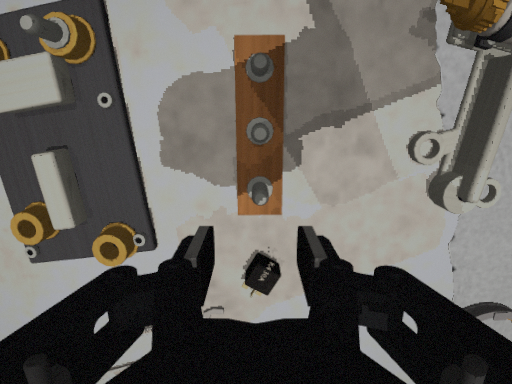

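Call:
apply_moves:
  rows:
    - {"hand": 0,"delta_pos": [-0.6,3,20],"yaw": 0}
    - {"hand": 0,"delta_pos": [-0.6,3,45],"yaw": 0}
    - {"hand": 0,"delta_pos": [-0.6,3,60],"yaw": 0}
    - {"hand": 0,"delta_pos": [-0.6,3,65],"yaw": 0}
    - {"hand": 0,"delta_pos": [-0.6,3,65],"yaw": 0}
    - {"hand": -0.5,"delta_pos": [-0.6,3,65],"yaw": 0}
    - {"hand": -1,"delta_pos": [-0.6,3,65],"yaw": 0}
    - {"hand": -1,"delta_pos": [-0.6,3,65],"yaw": 0}
    - {"hand": -1,"delta_pos": [-0.6,3,65],"yaw": 0}
    - {"hand": -1,"delta_pos": [-0.6,3,65],"yaw": 0}

```text
clock: 4.9
position: [581.5, 11.3, 56.6]
ee_rot: [0.045, 0.999, 0.0, 0.001]
contact_force: [-0.2, -0.1, 0.6]
gripper_width: 0.0
grasp_force: 0.0
```

```bash
python3 - <<'E'
from h import *
im=imaging.get_image('wrist');s=read_state();print(s['gripper_width'],s['grasp_force'],s['position'])
for r in nets.pinpoint('wrist','dowel_3'):
    if r['score']>.2: print(round(r['score'],2),np.round(r['location']),np.round(at_z(im,r['location'],24)[:2],1))
sc=imaging.get_image('side')
a=np.vstack([cv2.resize(im['pixels'][100:300,130:390],(520,400)),cv2.resize(sc['pixels'][150:230,200:330],(520,200*520//520))])
cv2.imwrite('pics/w3.png',a[:,:,::-1])
E
```

```text
-0.05886530222752938 0.0 [581.37268103  11.23859391  56.329865  ]
0.93 [ 52. 256.] [482.3  20. ]
0.85 [209. 253.] [579.3   9.4]
0.72 [132. 256.] [529.3  15.7]
```

View pics/w3.png

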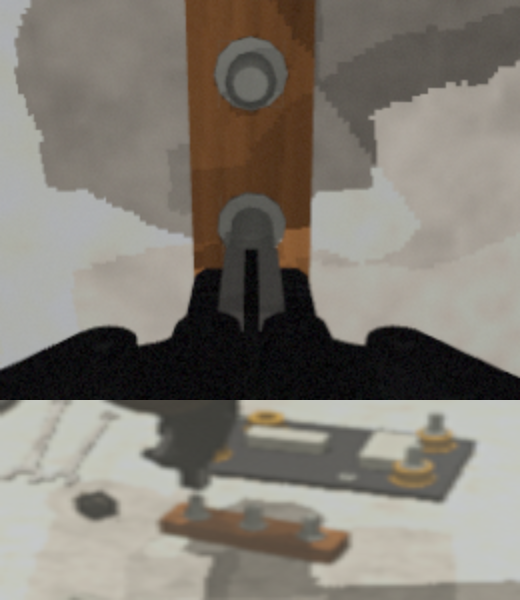

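```bash
python3 - <<'E'
from h import *
im=imaging.get_image('side')
print(proj(im,[[581.4,11.2,z] for z in (24,31.5,57,75,100)]).round(1))
iw=imaging.get_image('wrist')
print(proj(iw,[[581.4,11.2,z] for z in (24,31.5,57,75,100)]).round(1),iw['xyz'])
a=np.vstack([cv2.resize(im['pixels'][140:230,200:310],None,fx=6,fy=6,interpolation=cv2.INTER_NEAREST)]);cv2.imwrite('pics/w4.png',a[:,:,::-1])
E
```

```text
[[248.1 195.2]
 [248.  193.4]
 [247.8 187.1]
 [247.7 182.6]
 [247.5 176.3]]
[[256.2 212.6]
 [256.2 216.5]
 [256.3 232.3]
 [256.4 246.6]
 [256.6 272.9]] [515.47814526  16.64093597 210.88310636]
```

View pics/w4.png

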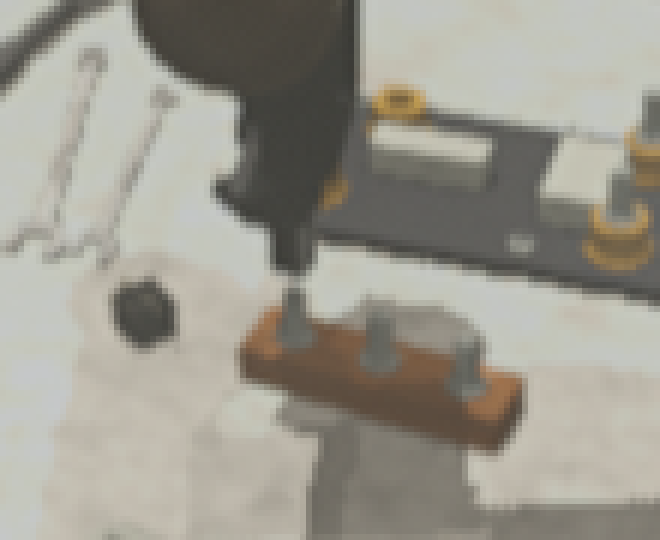

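Call:
apply_moves:
  rows:
    - {"hand": 0,"delta_pos": [0,0,0],"yaw": 0}
    - {"hand": 0,"delta_pos": [0,0,0],"yaw": 0}
    - {"hand": 0,"delta_pos": [0,0,0],"yaw": 0}
    - {"hand": 0,"delta_pos": [0,0,3],"yaw": 0}
    - {"hand": 0,"delta_pos": [0,0,6],"yaw": 0}
    - {"hand": 0,"delta_pos": [0,0,10],"yaw": 0}
    - {"hand": 0,"delta_pos": [0,0,10],"yaw": 0}

```text
clock: 5.73
position: [580.3, 11.0, 44.6]
ee_rot: [0.045, 0.999, -0.0, -0.001]
contact_force: [-0.3, -0.1, 0.5]
gripper_width: 42.8
grasp_force: 0.0
```

```bash
python3 - <<'E'
from h import *
im=imaging.get_image('side');iw=imaging.get_image('wrist')
a=np.hstack([cv2.resize(im['pixels'][150:220,215:285],(400,400)),cv2.resize(iw['pixels'][150:290,186:326],(400,400))]);cv2.imwrite('pics/w5.png',a[:,:,::-1])
E
```

```text
(no output)
```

View pics/w5.png

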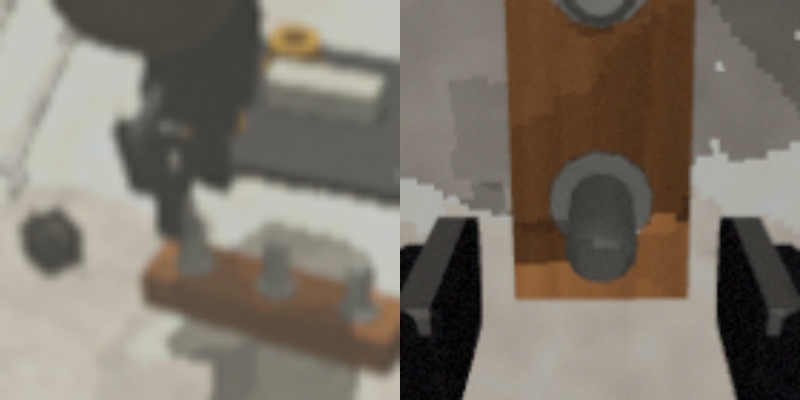

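```bash
python3 - <<'E'
from h import *
im=imaging.get_image('side');iw=imaging.get_image('wrist');s=read_state();p=s['position'];print(p,s['gripper_width'])
X=np.array([-.996,.089,0]);Y=np.array([.089,.996,0])
for z in (20,30,40,50,60):
  for o in (-11,11):
    L=[p+X*o+Y*21.4,p+X*o-Y*21.4]
    for q in L:q[2]=z
    print(z,o,'side',((proj(im,L)-[215,150])*400/70).round(0).tolist(),'wrist',((proj(iw,L)-[186,150])*400/140+[400,0]).round(0).tolist())
d=[[581.4,10.8,z] for z in (24,57)]
print(((proj(im,d)-[215,150])*400/70).round(),((proj(iw,d)-[186,150])*400/140+[400,0]).round())
E
```

```text
[581.19527444  11.15355875  45.79938438] 42.77827856983184
20 -11 side [[155.0, 281.0], [189.0, 237.0]] wrist [[694.0, 233.0], [508.0, 233.0]]
20 11 side [[190.0, 291.0], [224.0, 247.0]] wrist [[697.0, 141.0], [505.0, 141.0]]
30 -11 side [[155.0, 267.0], [189.0, 223.0]] wrist [[699.0, 251.0], [503.0, 251.0]]
30 11 side [[190.0, 277.0], [223.0, 233.0]] wrist [[702.0, 155.0], [500.0, 155.0]]
40 -11 side [[154.0, 253.0], [188.0, 210.0]] wrist [[704.0, 271.0], [498.0, 271.0]]
40 11 side [[189.0, 263.0], [223.0, 219.0]] wrist [[708.0, 170.0], [494.0, 170.0]]
50 -11 side [[153.0, 239.0], [188.0, 196.0]] wrist [[710.0, 293.0], [492.0, 293.0]]
50 11 side [[189.0, 249.0], [223.0, 206.0]] wrist [[714.0, 187.0], [488.0, 187.0]]
60 -11 side [[153.0, 225.0], [187.0, 182.0]] wrist [[717.0, 318.0], [485.0, 318.0]]
60 11 side [[189.0, 235.0], [222.0, 191.0]] wrist [[722.0, 207.0], [481.0, 207.0]]
[[189. 258.]
 [188. 212.]] [[599. 195.]
 [599. 258.]]
```

Call:
apply_moves:
  rows:
    - {"hand": 0,"delta_pos": [0,0,6],"yaw": 0}
    - {"hand": 0,"delta_pos": [0,0,12],"yaw": 0}
    - {"hand": 0,"delta_pos": [0,0,17],"yaw": 0}
    - {"hand": 0,"delta_pos": [0,0,17],"yaw": 0}
    - {"hand": -0.5,"delta_pos": [0,0,17],"yaw": 0}
    - {"hand": -1,"delta_pos": [0,0,17],"yaw": 0}
    - {"hand": -1,"delta_pos": [0,0,17],"yaw": 0}
    - {"hand": -1,"delta_pos": [0,0,17],"yaw": 0}
    - {"hand": -1,"delta_pos": [0,0,17],"yaw": 0}

```text
clock: 6.68
position: [581.4, 11.3, 29.1]
ee_rot: [0.045, 0.999, 0.0, 0.0]
contact_force: [-0.2, 0.9, -0.0]
gripper_width: 10.7
grasp_force: 58.6
```

```bash
python3 - <<'E'
from h import *
im=imaging.get_image('side');iw=imaging.get_image('wrist')
a=np.hstack([cv2.resize(im['pixels'][165:215,220:270],(400,400)),cv2.resize(iw['pixels'][150:290,186:326],(400,400))]);cv2.imwrite('pics/w6.png',a[:,:,::-1])
p=read_state()['position'];X=np.array([-.996,.089,0])
for z in (25,30,35,40,45,50,55,60):
    L=[p+X*o for o in (-11,11)]
    for q in L:q[2]=z
    print(z,((proj(im,L)-[220,165])*8).round(0).tolist(),((proj(iw,L)-[186,150])*400/140+[400,0]).round(0).tolist())
E
```

```text
25 [[200.0, 233.0], [249.0, 247.0]] [[601.0, 274.0], [601.0, 172.0]]
30 [[200.0, 223.0], [249.0, 237.0]] [[601.0, 285.0], [601.0, 181.0]]
35 [[199.0, 213.0], [249.0, 227.0]] [[601.0, 296.0], [601.0, 190.0]]
40 [[199.0, 204.0], [248.0, 218.0]] [[601.0, 309.0], [601.0, 199.0]]
45 [[199.0, 194.0], [248.0, 208.0]] [[601.0, 322.0], [601.0, 210.0]]
50 [[198.0, 184.0], [248.0, 198.0]] [[601.0, 336.0], [601.0, 220.0]]
55 [[198.0, 174.0], [248.0, 188.0]] [[601.0, 351.0], [601.0, 232.0]]
60 [[198.0, 164.0], [247.0, 178.0]] [[601.0, 367.0], [601.0, 245.0]]
```

View pics/w6.png

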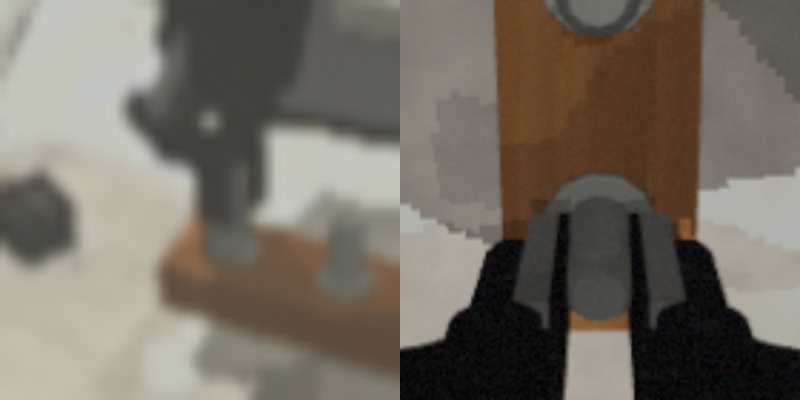

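Call:
apply_moves:
  rows:
    - {"hand": -1,"delta_pos": [0,0,-8],"yaw": 0}
    - {"hand": -1,"delta_pos": [0,0,-25],"yaw": 0}
    - {"hand": -1,"delta_pos": [0,0,-50],"yaw": 0}
    - {"hand": -1,"delta_pos": [-3,-10,-75],"yaw": 0}
    - {"hand": -1,"delta_pos": [-13,-34,-85],"yaw": 0}
    - {"hand": -1,"delta_pos": [-26,-65,-85],"yaw": 0}
    - {"hand": -1,"delta_pos": [-39,-97,-85],"yaw": 0}
    - {"hand": -1,"delta_pos": [-50,-125,-85],"yaw": 0}
    - {"hand": -1,"delta_pos": [-53.7,-134.7,-80],"yaw": 0}
    - {"hand": -1,"delta_pos": [-53.7,-134.7,-70],"yaw": 0}
    - {"hand": -1,"delta_pos": [-53.7,-134.7,-60],"yaw": 0}
    - {"hand": -1,"delta_pos": [-53.7,-134.7,-60],"yaw": 0}

```text
clock: 7.78
position: [619.9, -126.9, 85.7]
ee_rot: [0.045, 0.999, 0.0, -0.003]
contact_force: [-0.5, -0.5, -1.0]
gripper_width: 10.8
grasp_force: 58.7
```

```bash
python3 - <<'E'
from h import *
s=read_state();print(s['clock'],s['position'],s['gripper_width'],s['grasp_force'],s['contact_force'])
im=imaging.get_image('wrist');save(im,'w7.png');print(im['xyz'])
m=mask(im,'dark',(0,200,0,512))
for q,z in {'bush_a_mouth':38,'station_1':38,'dowel_1':38}.items():
    for r in nets.pinpoint('wrist',q):
        if r['score']>.2: print(q,round(r['score'],2),np.round(r['location']),np.round(at_z(im,r['location'],z)[:2],1))
for a,c,b in comps(mask(im,'brass',(0,384,0,512)),15): print('brass',a,c.round(1),b,at_z(im,c,38)[:2].round(1))
E
```

```text
7.7833 [ 619.94343491 -126.87149924   85.67655051] 10.791542456834836 58.7212138395131 [-0.49480824 -0.50547891 -0.97448814]
[ 555.26583492 -121.54722384  241.06689174]
station_1 0.59 [213. 252.] [ 625.4 -130. ]
dowel_1 0.62 [227. 254.] [ 636.5 -130. ]
dowel_1 0.55 [ 59. 444.] [531.1   5. ]
brass 1476 [179.1 152.2] [126 153  55  52] [ 594.  -198.2]
brass 998 [197.2 251.3] [229 179  47  43] [ 613.6 -129.7]
```

View pics/w7.png

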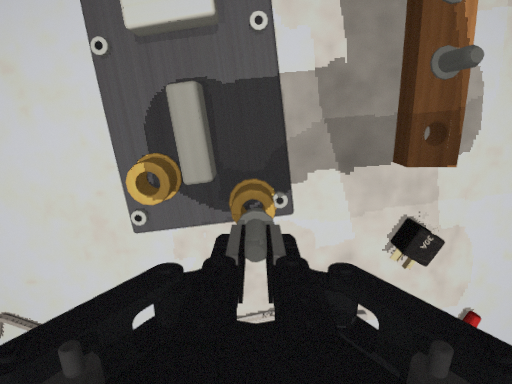

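```bash
cat >> h.py <<'E'
def sil(im,x,y,r=16.5,z0=14,z1=38):
    t=np.linspace(0,2*np.pi,40);P=[[x+r*np.cos(a),y+r*np.sin(a),z] for z in (z0,z1) for a in t]
    m=np.zeros(im['pixels'].shape[:2],np.uint8)
    cv2.fillConvexPoly(m,cv2.convexHull((proj(im,P)*16).round().astype(np.int32)),255,shift=4);return m
def bushfit(im,x,y,ok,kind='brass',**k):
    b=mask(im,kind,(0,384,0,512));near=sil(im,x,y,26)
    b=b&near
    b=cv2.morphologyEx(b,cv2.MORPH_CLOSE,np.ones((19,19),np.uint8))&ok
    f=lambda p:-(( b&sil(im,*p,**k)&ok)>0).sum()/(((b|sil(im,*p,**k))&ok)>0).sum()
    best=minimize(f,[x,y],method='Nelder-Mead',options={'initial_simplex':[[x-2,y-2],[x+3,y],[x,y+3]],'xatol':.1})
    return best.x.round(2),best.fun
E
python3 - <<'E'
from h import *
im=imaging.get_image('wrist')
A=np.full((384,512),255,np.uint8);B=A.copy();B[206:]=0
p4,f4=bushfit(im,595.9,-200.8,A);p3,f3=bushfit(im,622.9,-127.6,B)
print(p4,f4,p3,f3,np.linalg.norm(p4-p3),np.degrees(np.arctan2(*(p3-p4)[::-1])), 'model 78, 67.38')
# hole of bush 4
g=im['pixels'][155:205,125:182].astype(int);
h=cv2.cvtColor(im['pixels'],cv2.COLOR_RGB2GRAY)
d=((h<70)&(sil(im,*p4,10.5,37,38)>0)).astype(np.uint8)*255
print([ (a,c.round(1),at_z(im,c,38)[:2].round(1)) for a,c,_ in comps(d)])
A=mask(im,'dark',(0,240,80,300));print(rectfit(im,A,0,0,14,0))
print(proj(im,[[619.9,-126.9,85.7-5],[619.9,-126.9,85.7+28]]))
m=(h>95)&(h<255)
E
```

```text
[ 595.75 -201.2 ] -0.9438775510204082 [ 621.64 -129.77] -0.8249801113762928 75.97721368936871 70.07681212727192 model 78, 67.38
[(np.int32(323), array([177.4, 148.4]), array([ 596.4, -202. ]))]
((552.3673095703125, -167.83172607421875), (174.6716766357422, 133.18202209472656), 2.3972136974334717)
[[255.59378496 221.21523183]
 [255.62048311 246.05426177]]
```

Call:
apply_moves:
  rows:
    - {"hand": -1,"delta_pos": [-2.8,-1.2,0],"yaw": 0}
    - {"hand": -1,"delta_pos": [-2.8,-1.2,6],"yaw": 0}
    - {"hand": -1,"delta_pos": [-2.8,-1.2,14],"yaw": 0}
    - {"hand": -1,"delta_pos": [-2.8,-1.2,20],"yaw": 0}
    - {"hand": -1,"delta_pos": [-2.8,-1.2,24],"yaw": 0}
    - {"hand": -1,"delta_pos": [-2.8,-1.2,27],"yaw": 0}
    - {"hand": -1,"delta_pos": [-2.8,-1.2,29],"yaw": 0}
    - {"hand": -1,"delta_pos": [-2.8,-1.2,29],"yaw": 0}

```text
clock: 8.7
position: [624.8, -129.3, 59.1]
ee_rot: [0.045, 0.999, -0.0, -0.001]
contact_force: [-0.5, -0.1, -0.5]
gripper_width: 10.8
grasp_force: 58.7
```

Call:
apply_moves:
  rows:
    - {"hand": -1,"delta_pos": [1,0.4,0],"yaw": 0}
    - {"hand": -1,"delta_pos": [2,0.8,0],"yaw": 0}
    - {"hand": -1,"delta_pos": [2,0.8,2],"yaw": 0}
    - {"hand": -1,"delta_pos": [2,0.8,4],"yaw": 0}
    - {"hand": -1,"delta_pos": [2,0.8,6],"yaw": 0}
    - {"hand": -1,"delta_pos": [2,0.8,6],"yaw": 0}

```text
clock: 9.2
position: [623.3, -128.4, 53.5]
ee_rot: [0.045, 0.999, -0.0, 0.0]
contact_force: [1.3, -1.0, -1.2]
gripper_width: 10.8
grasp_force: 58.7
```

```bash
python3 - <<'E'
from h import *
for i in range(3):
    im=imaging.get_image('wrist');s=read_state();print(s['position'],s['contact_force'],s['wrist_torque'],s['gripper_width'])
E
```

```text
[ 623.28883951 -128.40000373   53.63710013] [-0.14133389 -0.83875758 -1.36837073] [-0.20922992 -0.1895264  -0.01118372] 11.020999346321615
[ 623.25058853 -128.35857005   53.63931855] [ 0.57384359 -1.35842003 -0.67632817] [-0.22350203 -0.09481177 -0.01086137] 10.738820656815392
[ 623.26532567 -128.3959864    53.69900088] [ 1.24653007 -0.39908499 -2.03716302] [-0.18110413 -0.13660707 -0.01891192] 10.467281372585292
```

Call:
apply_moves:
  rows:
    - {"hand": -1,"delta_pos": [0,0,3],"yaw": 0}
    - {"hand": -1,"delta_pos": [0,0,6],"yaw": 0}
    - {"hand": -1,"delta_pos": [0,0,9],"yaw": 0}
    - {"hand": -1,"delta_pos": [0,0,10.5],"yaw": 0}
    - {"hand": -1,"delta_pos": [0,0,11.5],"yaw": 0}
    - {"hand": -1,"delta_pos": [0,0,12],"yaw": 0}
    - {"hand": -1,"delta_pos": [0,0,12],"yaw": 0}

```text
clock: 9.93
position: [623.6, -128.4, 43.1]
ee_rot: [0.045, 0.999, -0.0, 0.0]
contact_force: [-1.6, -1.0, 5.7]
gripper_width: 10.9
grasp_force: 59.4
```

Call:
apply_moves:
  rows:
    - {"hand": 0,"delta_pos": [0,0,0],"yaw": 0}
    - {"hand": 0,"delta_pos": [0,0,0],"yaw": 0}
    - {"hand": 0,"delta_pos": [0,0,0],"yaw": 0}
    - {"hand": 0,"delta_pos": [0,0,-15],"yaw": 0}
    - {"hand": 0,"delta_pos": [0,0,-40],"yaw": 0}
    - {"hand": 0,"delta_pos": [10,13,-60],"yaw": 0}
    - {"hand": 0,"delta_pos": [33,42,-60],"yaw": 0}
    - {"hand": 0,"delta_pos": [56,72,-60],"yaw": 0}
    - {"hand": 0,"delta_pos": [80,103,-60],"yaw": 0}
    - {"hand": 0,"delta_pos": [98,126,-50],"yaw": 0}
    - {"hand": 0,"delta_pos": [104.7,134.8,-30],"yaw": 0}
    - {"hand": 0,"delta_pos": [104.7,134.8,-20],"yaw": 0}

```text
clock: 10.93
position: [528.7, 17.2, 60.6]
ee_rot: [0.044, 0.999, 0.0, -0.001]
contact_force: [-0.5, 0.2, -0.4]
gripper_width: 42.8
grasp_force: 0.0
```

```bash
python3 - <<'E'
from h import *
for i in range(3): im=imaging.get_image('wrist');s=read_state();print(s['position'])
p=s['position']
for r in nets.pinpoint('wrist','dowel_3'):
    if r['score']>.2: print(round(r['score'],2),np.round(r['location']),np.round(at_z(im,r['location'],24)[:2],1),np.round(at_z(im,r['location'],38)[:2],1))
m=mask(im,'wood',(0,384,150,400));print(rectfit(im,m,0,0,24,0))
E
```

```text
[528.45718759  15.93912366  58.948459  ]
[529.64793338  15.29115595  60.06641234]
[531.03080711  15.02029601  61.14240309]
0.92 [211. 256.] [529.8  15. ] [525.   15.4]
0.63 [138. 258.] [481.   20.5] [479.8  20.5]
0.56 [103.   2.] [ 442.1 -143.4] [ 443.8 -131.4]
((531.2529296875, 14.961834907531738), (39.7111930847168, 148.9017333984375), 85.12794494628906)
```

Call:
apply_moves:
  rows:
    - {"hand": 0,"delta_pos": [0,0,10],"yaw": 0}
    - {"hand": 0,"delta_pos": [0,0,22],"yaw": 0}
    - {"hand": 0,"delta_pos": [0,0,30],"yaw": 0}
    - {"hand": 0,"delta_pos": [0,0,32],"yaw": 0}
    - {"hand": 0,"delta_pos": [0,0,32],"yaw": 0}
    - {"hand": -0.5,"delta_pos": [0,0,32],"yaw": 0}
    - {"hand": -1,"delta_pos": [0,0,32],"yaw": 0}
    - {"hand": -1,"delta_pos": [0,0,32],"yaw": 0}
    - {"hand": -1,"delta_pos": [0,0,32],"yaw": 0}
    - {"hand": -1,"delta_pos": [0,0,32],"yaw": 0}
    - {"hand": -1,"delta_pos": [0,0,32],"yaw": 0}

```text
clock: 12.05
position: [531.6, 15.5, 30.5]
ee_rot: [0.045, 0.999, 0.0, 0.001]
contact_force: [-1.3, -0.3, 3.7]
gripper_width: 10.5
grasp_force: 58.8
```

Call:
apply_moves:
  rows:
    - {"hand": -1,"delta_pos": [0,0,-8],"yaw": 0}
    - {"hand": -1,"delta_pos": [0,0,-25],"yaw": 0}
    - {"hand": -1,"delta_pos": [0,0,-50],"yaw": 0}
    - {"hand": -1,"delta_pos": [-3,-8,-80],"yaw": 0}
    - {"hand": -1,"delta_pos": [-13,-32,-88],"yaw": 0}
    - {"hand": -1,"delta_pos": [-26,-65,-88],"yaw": 0}
    - {"hand": -1,"delta_pos": [-39,-98,-88],"yaw": 0}
    - {"hand": -1,"delta_pos": [-52,-131,-88],"yaw": 0}
    - {"hand": -1,"delta_pos": [-65,-164,-88],"yaw": 0}
    - {"hand": -1,"delta_pos": [-77,-194,-80],"yaw": 0}
    - {"hand": -1,"delta_pos": [-83.6,-210,-70],"yaw": 0}
    - {"hand": -1,"delta_pos": [-83.6,-210,-60],"yaw": 0}

```text
clock: 13.05
position: [595.8, -204.7, 89.2]
ee_rot: [0.047, 0.999, -0.0, 0.0]
contact_force: [0.9, 0.5, -1.4]
gripper_width: 10.9
grasp_force: 58.7
```

```bash
python3 - <<'E'
from h import *
for i in range(5): im=imaging.get_image('wrist');s=read_state()
print(s['clock'],s['position'],s['gripper_width'])
A=np.full((384,512),255,np.uint8);A[206:]=0
print(bushfit(im,596.2,-201.4,A))
E
```

```text
13.3 [ 595.37971747 -200.34263147   90.26852037] 10.323538597576487
(array([ 594.4 , -202.72]), np.float64(-0.8280871670702179))
```

Call:
apply_moves:
  rows:
    - {"hand": -1,"delta_pos": [-0.9,-1,6],"yaw": 0}
    - {"hand": -1,"delta_pos": [-0.9,-1,14],"yaw": 0}
    - {"hand": -1,"delta_pos": [-0.9,-1,20],"yaw": 0}
    - {"hand": -1,"delta_pos": [-0.9,-1,25],"yaw": 0}
    - {"hand": -1,"delta_pos": [-0.9,-1,28],"yaw": 0}
    - {"hand": -1,"delta_pos": [-0.9,-1,30],"yaw": 0}
    - {"hand": -1,"delta_pos": [-0.9,-1,32],"yaw": 0}
    - {"hand": -1,"delta_pos": [-0.9,-1,34],"yaw": 0}
    - {"hand": -1,"delta_pos": [-0.9,-1,34],"yaw": 0}
    - {"hand": -1,"delta_pos": [-0.9,-1,34],"yaw": 0}

```text
clock: 14.13
position: [596.3, -202.4, 55.8]
ee_rot: [0.045, 0.999, -0.0, 0.0]
contact_force: [-0.4, -0.0, -1.0]
gripper_width: 10.5
grasp_force: 58.7
```

Call:
apply_moves:
  rows:
    - {"hand": -1,"delta_pos": [0,0.6,2],"yaw": 0}
    - {"hand": -1,"delta_pos": [0,0.6,5],"yaw": 0}
    - {"hand": -1,"delta_pos": [0,0.6,7],"yaw": 0}
    - {"hand": -1,"delta_pos": [0,0.6,9],"yaw": 0}
    - {"hand": -1,"delta_pos": [0,0.6,10.5],"yaw": 0}
    - {"hand": -1,"delta_pos": [0,0.6,11.5],"yaw": 0}
    - {"hand": -1,"delta_pos": [0,0.6,12.5],"yaw": 0}
    - {"hand": -1,"delta_pos": [0,0.6,12.5],"yaw": 0}

```text
clock: 14.8
position: [596.6, -201.9, 44.5]
ee_rot: [0.045, 0.999, -0.0, 0.0]
contact_force: [-1.4, 1.2, 5.4]
gripper_width: 10.1
grasp_force: 59.4
```

Call:
apply_moves:
  rows:
    - {"hand": 0,"delta_pos": [0,0,0],"yaw": 0}
    - {"hand": 0,"delta_pos": [0,0,0],"yaw": 0}
    - {"hand": 0,"delta_pos": [0,0,0],"yaw": 0}
    - {"hand": 0,"delta_pos": [0,0,-15],"yaw": 0}
    - {"hand": 0,"delta_pos": [0,0,-45],"yaw": 0}
    - {"hand": 0,"delta_pos": [0,0,-85],"yaw": 0}
    - {"hand": 0,"delta_pos": [10,20,-110],"yaw": 0}
    - {"hand": 0,"delta_pos": [20,50,-130],"yaw": 0.05}
    - {"hand": 0,"delta_pos": [30,85,-145],"yaw": 0.1}
    - {"hand": 0,"delta_pos": [42,122,-155],"yaw": 0.15}
    - {"hand": 0,"delta_pos": [54,160,-160],"yaw": 0.19}
    - {"hand": 0,"delta_pos": [66,198,-160],"yaw": 0.19}

```text
clock: 15.8
position: [548.5, 3.0, 204.9]
ee_rot: [0.141, 0.99, 0.001, 0.002]
contact_force: [0.3, 0.3, -0.1]
gripper_width: 42.6
grasp_force: 0.0
```

```bash
python3 - <<'E'
from h import *
im=imaging.get_image('wrist');s=read_state();print(s['clock'],s['position'],s['ee_rot'])
print('dowels');
for r in nets.pinpoint('wrist','dowel_3'):
    if r['score']>.2: print(round(r['score'],2),np.round(r['location']),np.round(at_z(im,r['location'],38)[:2],1),np.round(at_z(im,r['location'],24)[:2],1))
m=mask(im,'dark',(0,384,0,512))
save(im,'w8.png')
E
```

```text
15.85 [547.0929353    8.29861893 204.27731311] [1.37384469e-01 9.90516327e-01 1.48384388e-03 8.43398594e-04]
dowels
0.93 [119. 107.] [ 448.7 -134.3] [ 447.1 -141.1]
0.77 [106. 254.] [481.3  20.2] [481.2  20.2]
0.69 [138.  41.] [ 445.2 -215.3] [ 443.4 -225.6]
0.58 [260. 170.] [ 624.5 -127.1] [ 630.6 -133.5]
0.56 [252. 104.] [ 593.8 -202. ] [ 598.5 -211.7]
```

Call:
apply_moves:
  rows:
    - {"hand": 0.3,"delta_pos": [14,27,0],"yaw": 0}
    - {"hand": 0.5,"delta_pos": [30,60,0],"yaw": 0}
    - {"hand": 0.5,"delta_pos": [47,93,0],"yaw": 0}
    - {"hand": 0.5,"delta_pos": [64,126,0],"yaw": 0}
    - {"hand": 0.5,"delta_pos": [80,157,0],"yaw": 0}
    - {"hand": 0.5,"delta_pos": [93,181,0],"yaw": 0}
    - {"hand": 0.5,"delta_pos": [99,191,0],"yaw": 0}
    - {"hand": 0.5,"delta_pos": [99,191,0],"yaw": 0}
    - {"hand": 0.5,"delta_pos": [99,191,0],"yaw": 0}

```text
clock: 16.65
position: [506.0, 212.0, 202.9]
ee_rot: [0.139, 0.99, -0.0, -0.0]
contact_force: [0.5, 0.6, -0.1]
gripper_width: 64.2
grasp_force: 0.0
```

```bash
python3 - <<'E'
from h import *
for i in range(2): im=imaging.get_image('wrist');s=read_state()
print(s['clock'],s['position'],s['ee_rot'],im['xyz']);save(im,'w9.png')
for q,z in {'carrier_hole_1':0,'balance':42,'carrier':0}.items():
    for r in nets.pinpoint('wrist',q):
        if r['score']>.2: print(q,round(r['score'],2),np.round(r['location']),np.round(at_z(im,r['location'],z)[:2],1))
E
```

```text
16.75 [506.24683954 211.07500164 203.1065368 ] [ 1.40293014e-01  9.90109965e-01 -2.90676990e-04 -2.08313630e-04] [442.88804613 229.31233741 358.03276606]
carrier_hole_1 0.73 [ 89. 296.] [433.  280.6]
balance 0.97 [169. 268.] [506.  225.4]
carrier 0.76 [159. 263.] [500.8 222.2]
```

View pics/w9.png

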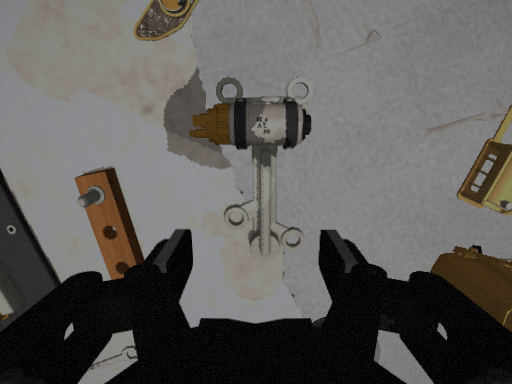

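```bash
cat > fit.py <<'E'
from h import *
from scipy.ndimage import map_coordinates
H=np.array([[-82,40],[-82,-40],[100,36],[70,-36]])
def carrier(im,x0,zs=(0,4,8,12,16)):
    g=cv2.GaussianBlur(cv2.cvtColor(im['pixels'],cv2.COLOR_RGB2GRAY).astype(np.float32),(0,0),.8)
    G=np.hypot(cv2.Sobel(g,5,1,0),cv2.Sobel(g,5,0,1));G=np.minimum(G,200)
    t=np.linspace(0,2*np.pi,48,endpoint=False);out=[]
    for z in zs:
        def f(p):
            c,s=np.cos(p[2]),np.sin(p[2]);C=H@np.array([[c,s],[-s,c]])+p[:2]
            P=[[a+9*np.cos(u),b+9*np.sin(u),z] for a,b in C for u in t]
            uv=proj(im,P);return -map_coordinates(G,[uv[:,1],uv[:,0]],order=1).mean()
        best=None
        for dx in (-4,0,4):
            for dy in (-4,0,4):
                r=minimize(f,[x0[0]+dx,x0[1]+dy,x0[2]],method='Nelder-Mead',options={'initial_simplex':[[x0[0]+dx+a,x0[1]+dy+b,x0[2]+c] for a,b,c in [(0,0,0),(3,0,0),(0,3,0),(0,0,.03)]]})
                if best is None or r.fun<best.fun: best=r
        out.append((round(best.fun,1),z,best.x[:2].round(1),np.degrees(best.x[2]).round(2)))
    return out
E
python3 - <<'E'
from fit import *
im=imaging.get_image('wrist');s=read_state();print(s['position'])
for o in carrier(im,[502.5,219.5,np.radians(-16)]): print(o)
# rib edges
g=cv2.cvtColor(im['pixels'],cv2.COLOR_RGB2GRAY)
for r in (160,175,190,200,205,220): print(r,g[r,248:284].tolist())
for z in (0,8):print(z,[at_z(im,l,z)[:2].round(1).tolist() for l in [(91,300),(91,228),(238,292),(215,236)]])
E
```

```text
[506.36080975 211.22385251 203.35735026]
(np.float64(-102.4), 0, array([502.6, 222.9]), np.float64(-15.42))
(np.float64(-97.0), 4, array([501.2, 222.8]), np.float64(-16.03))
(np.float64(-99.5), 8, array([505.1, 222.6]), np.float64(-15.76))
(np.float64(-100.7), 12, array([504. , 222.9]), np.float64(-15.73))
(np.float64(-88.8), 16, array([502.4, 223. ]), np.float64(-15.75))
160 [126, 128, 129, 131, 126, 110, 129, 131, 112, 76, 77, 71, 48, 57, 62, 58, 59, 61, 61, 59, 61, 62, 68, 99, 121, 127, 133, 128, 121, 132, 131, 131, 130, 133, 134, 134]
175 [127, 131, 130, 134, 125, 109, 121, 132, 95, 94, 94, 75, 77, 114, 129, 138, 141, 142, 141, 141, 140, 132, 112, 109, 122, 125, 131, 123, 119, 136, 134, 134, 132, 131, 133, 136]
190 [129, 127, 127, 128, 124, 114, 138, 142, 133, 108, 97, 87, 73, 109, 116, 118, 143, 142, 141, 141, 139, 127, 113, 115, 123, 121, 119, 118, 117, 132, 133, 133, 133, 132, 131, 131]
200 [124, 116, 107, 84, 102, 122, 135, 142, 132, 93, 95, 84, 71, 112, 121, 131, 142, 140, 136, 135, 123, 111, 94, 110, 119, 124, 124, 118, 115, 135, 133, 131, 128, 128, 125, 125]
205 [141, 143, 141, 144, 141, 142, 143, 142, 134, 95, 94, 86, 70, 110, 124, 136, 135, 128, 129, 129, 123, 111, 95, 107, 121, 124, 128, 115, 113, 127, 128, 130, 130, 130, 133, 134]
220 [102, 122, 135, 138, 122, 88, 121, 129, 129, 105, 73, 70, 67, 93, 105, 103, 127, 130, 131, 128, 123, 108, 97, 111, 117, 123, 125, 111, 108, 130, 130, 132, 133, 130, 131, 128]
0 [[436.6, 284.5], [413.5, 204.5], [612.1, 229.9], [561.0, 168.8]]
8 [[436.7, 283.2], [414.1, 205.1], [608.3, 229.9], [558.4, 170.2]]
```

Call:
apply_moves:
  rows:
    - {"hand": 0.4,"delta_pos": [2,3,20],"yaw": -0.007}
    - {"hand": 0.4,"delta_pos": [5,7,45],"yaw": -0.007}
    - {"hand": 0.4,"delta_pos": [6.7,9.6,67],"yaw": -0.007}
    - {"hand": 0.4,"delta_pos": [6.7,9.6,73],"yaw": -0.007}
    - {"hand": 0.4,"delta_pos": [6.7,9.6,73],"yaw": -0.007}
    - {"hand": 0.4,"delta_pos": [6.7,9.6,73],"yaw": -0.007}
    - {"hand": 0.4,"delta_pos": [6.7,9.6,73],"yaw": -0.007}

```text
clock: 17.53
position: [503.4, 223.7, 131.9]
ee_rot: [0.136, 0.991, 0.001, 0.001]
contact_force: [0.7, 0.5, -0.0]
gripper_width: 59.8
grasp_force: 0.0
```

```bash
python3 - <<'E'
from fit import *
for i in range(2):im=imaging.get_image('wrist')
s=read_state();print(s['clock'],s['position'],s['ee_rot'],s['gripper_width'],im['xyz'])
for o in carrier(im,[503,222,np.radians(-15.7)],(0,3,6,9,12)): print(o)
for q,z in {'carrier_hole_1':0,'balance':42,'carrier':0}.items():
    for r in nets.pinpoint('wrist',q):
        if r['score']>.2: print(q,round(r['score'],2),np.round(r['location']),np.round(at_z(im,r['location'],z)[:2],1))
# rib top edges: project model rows
g=cv2.cvtColor(im['pixels'],cv2.COLOR_RGB2GRAY)
uv=proj(im,[[503+x*.9627,222-x*.2706,42] for x in (-18,0,20,40,60,79)]);print(uv.round(1).tolist())
for u,v in uv[1:5]: print(round(v),int(u)-18,g[int(round(v)),int(u)-18:int(u)+19].tolist())
E
```

```text
17.6333 [503.19318218 223.7382805  131.86345928] [0.13623808 0.99067495 0.00103564 0.0011165 ] 59.673302565769575 [439.45801201 240.81020411 286.80799176]
(np.float64(-113.2), 0, array([503.3, 222.4]), np.float64(-15.48))
(np.float64(-108.5), 3, array([501.6, 223. ]), np.float64(-15.91))
(np.float64(-98.8), 6, array([505.9, 222.1]), np.float64(-15.77))
(np.float64(-111.9), 9, array([504.8, 222.8]), np.float64(-15.91))
(np.float64(-106.1), 12, array([503.2, 222.8]), np.float64(-15.82))
carrier_hole_1 0.96 [ 92. 295.] [434.3 281.1]
carrier_hole_1 0.67 [267. 288.] [608.3 231.4]
carrier_hole_1 0.44 [252.  79.] [530.3  16.3]
balance 0.96 [190. 254.] [503.3 222.4]
carrier 0.87 [174. 255.] [498.5 224.4]
[[253.6, 168.8], [253.6, 189.5], [253.6, 211.6], [253.6, 232.8], [253.7, 253.1], [253.7, 271.5]]
189 235 [138, 137, 135, 135, 125, 106, 134, 147, 145, 142, 125, 97, 91, 68, 80, 87, 87, 80, 83, 103, 141, 132, 103, 99, 94, 91, 105, 139, 138, 142, 143, 143, 142, 135, 129, 134, 135]
212 235 [133, 134, 136, 135, 125, 105, 132, 142, 146, 134, 92, 96, 88, 86, 113, 124, 135, 143, 146, 145, 144, 146, 143, 141, 130, 106, 93, 122, 123, 122, 124, 124, 127, 114, 113, 135, 136]
233 235 [139, 135, 136, 134, 137, 135, 134, 135, 137, 129, 99, 79, 78, 74, 93, 112, 116, 127, 130, 130, 131, 132, 129, 126, 119, 104, 98, 120, 121, 122, 123, 127, 124, 111, 106, 131, 131]
253 235 [140, 140, 142, 140, 140, 131, 101, 123, 130, 134, 119, 75, 74, 72, 87, 112, 116, 115, 132, 131, 128, 132, 130, 126, 115, 100, 97, 119, 120, 124, 125, 128, 123, 109, 88, 87, 76]
```

Call:
apply_moves:
  rows:
    - {"hand": 0,"delta_pos": [-0.1,-1.2,25],"yaw": 0}
    - {"hand": 0,"delta_pos": [-0.1,-1.2,50],"yaw": 0}
    - {"hand": 0,"delta_pos": [-0.1,-1.2,72],"yaw": 0}
    - {"hand": 0,"delta_pos": [-0.1,-1.2,85],"yaw": 0}
    - {"hand": 0,"delta_pos": [-0.1,-1.2,94],"yaw": 0}
    - {"hand": 0,"delta_pos": [-0.1,-1.2,102],"yaw": 0}
    - {"hand": 0,"delta_pos": [-0.1,-1.2,102],"yaw": 0}
    - {"hand": 0,"delta_pos": [-0.1,-1.2,102],"yaw": 0}

```text
clock: 18.45
position: [502.4, 222.4, 28.6]
ee_rot: [0.136, 0.991, 0.0, 0.0]
contact_force: [-0.1, -0.3, 0.0]
gripper_width: 42.5
grasp_force: 0.0
```

```bash
python3 - <<'E'
from h import *
im=imaging.get_image('wrist');s=read_state();print(s['clock'],s['position'],s['ee_rot'],s['gripper_width'],s['contact_force'],im['xyz'])
for r in nets.pinpoint('wrist','balance'): print('bal',r['score'],r['location'],at_z(im,r['location'],42)[:2])
g=cv2.cvtColor(im['pixels'],cv2.COLOR_RGB2GRAY)
for r in range(196,260,4): print(r,g[r,180:330:3].tolist())
p=s['position']
X=np.array([-.963,.27,0]);Y=np.array([.27,.963,0]);W=s['gripper_width']/2
for dz in (0,5,10,15,20,25): print(dz,proj(im,[p+X*o+Y*W*k+[0,0,dz] for k in (-1,1) for o in (11,-11)]).round(0).tolist())
E
```

```text
18.5 [502.69621616 222.646217    29.09100452] [1.36027269e-01 9.90704760e-01 5.23603739e-04 6.21775669e-04] 42.78380150166973 [0.72528875 0.79354922 0.50445577] [438.86791532 239.70106656 183.61165485]
bal 0.92 [242.0, 259.3] [503.36059365 223.80478485]
196 [162, 164, 124, 26, 38, 30, 31, 29, 24, 31, 31, 31, 97, 81, 71, 81, 82, 81, 73, 75, 73, 74, 74, 73, 75, 74, 74, 77, 77, 78, 76, 81, 78, 77, 75, 76, 75, 74, 100, 92, 17, 42, 43, 41, 45, 41, 41, 44, 45, 126]
200 [165, 160, 162, 163, 50, 24, 25, 26, 30, 31, 28, 27, 23, 66, 165, 166, 168, 167, 78, 105, 104, 104, 105, 68, 71, 71, 70, 70, 68, 88, 100, 103, 100, 72, 161, 160, 154, 155, 101, 24, 26, 37, 36, 37, 37, 38, 39, 39, 144, 164]
204 [125, 154, 160, 160, 158, 161, 162, 167, 166, 165, 160, 160, 161, 165, 163, 167, 167, 162, 81, 104, 106, 102, 103, 70, 69, 73, 71, 74, 71, 73, 99, 103, 98, 74, 160, 160, 156, 156, 159, 165, 170, 167, 161, 161, 157, 157, 161, 160, 159, 154]
208 [125, 126, 160, 155, 161, 157, 161, 162, 162, 163, 159, 158, 159, 164, 165, 164, 162, 161, 78, 105, 104, 107, 93, 70, 82, 81, 81, 80, 76, 73, 101, 106, 80, 74, 1
[... 2536 characters left out ...]
53, 153, 137, 163, 161, 162, 162, 165, 17, 13, 7, 7, 20, 34, 51, 55, 54, 48, 10]
256 [17, 21, 61, 57, 48, 59, 17, 0, 12, 1, 9, 9, 160, 163, 159, 157, 162, 162, 154, 146, 162, 94, 90, 74, 78, 78, 77, 82, 76, 70, 147, 147, 152, 135, 159, 156, 156, 154, 162, 6, 6, 0, 22, 7, 7, 51, 52, 54, 53, 26]
0 [[218.0, 213.0], [219.0, 249.0], [295.0, 213.0], [294.0, 249.0]]
5 [[217.0, 216.0], [218.0, 253.0], [297.0, 216.0], [295.0, 253.0]]
10 [[216.0, 220.0], [217.0, 258.0], [298.0, 220.0], [296.0, 258.0]]
15 [[214.0, 223.0], [216.0, 262.0], [299.0, 223.0], [298.0, 262.0]]
20 [[213.0, 227.0], [215.0, 267.0], [301.0, 227.0], [299.0, 267.0]]
25 [[212.0, 231.0], [213.0, 272.0], [302.0, 231.0], [300.0, 272.0]]
```

Call:
apply_moves:
  rows:
    - {"hand": 0,"delta_pos": [0,0.7,8],"yaw": 0}
    - {"hand": 0,"delta_pos": [0,0.7,16],"yaw": 0}
    - {"hand": 0,"delta_pos": [0,0.7,22],"yaw": 0}
    - {"hand": 0,"delta_pos": [0,0.7,26],"yaw": 0}
    - {"hand": 0,"delta_pos": [0,0.7,26],"yaw": 0}
    - {"hand": -0.4,"delta_pos": [0,0.7,26],"yaw": 0}
    - {"hand": -0.6,"delta_pos": [0,0.7,26],"yaw": 0}
    - {"hand": -0.8,"delta_pos": [0,0.7,26],"yaw": 0}
    - {"hand": -1,"delta_pos": [0,0.7,26],"yaw": 0}
    - {"hand": -1,"delta_pos": [0,0.7,26],"yaw": 0}
    - {"hand": -1,"delta_pos": [0,0.7,26],"yaw": 0}

```text
clock: 19.47
position: [502.6, 223.2, 2.7]
ee_rot: [0.136, 0.991, 0.0, 0.0]
contact_force: [0.4, 1.1, -0.3]
gripper_width: 10.9
grasp_force: 59.2
```

```bash
python3 - <<'E'
from h import *
from fit import carrier
im=imaging.get_image('wrist');s=read_state();print(s['position'],s['ee_rot'],s['contact_force'],s['wrist_torque'])
save(im,'g0.png')
for r in nets.pinpoint('wrist','carrier_hole_1'): print(r)
E
```

```text
[502.60581066 223.22113048   2.66925583] [1.36047217e-01 9.90702192e-01 3.98223996e-04 4.04101377e-04] [-0.23877956  0.94367411  0.69901198] [ 1.98014023e-01 -9.86690614e-03 -1.74423743e-04]
{'location': [80.3, 335.8], 'score': 0.97}
```

Call:
apply_moves:
  rows:
    - {"hand": -1,"delta_pos": [0,0,-2],"yaw": 0}
    - {"hand": -1,"delta_pos": [0,0,-5],"yaw": 0}
    - {"hand": -1,"delta_pos": [0,0,-10],"yaw": 0}
    - {"hand": -1,"delta_pos": [0,0,-15],"yaw": 0}
    - {"hand": -1,"delta_pos": [0,0,-20],"yaw": 0}
    - {"hand": -1,"delta_pos": [0,0,-20],"yaw": 0}
    - {"hand": -1,"delta_pos": [0,0,-20],"yaw": 0}

```text
clock: 20.15
position: [502.4, 223.0, 22.8]
ee_rot: [0.136, 0.991, 0.0, 0.0]
contact_force: [-0.2, -0.9, -6.9]
gripper_width: 11.3
grasp_force: 58.5
```

```bash
python3 - <<'E'
from h import *
im=imaging.get_image('wrist');s=read_state();print(s['clock'],s['position'],s['ee_rot'],s['contact_force'],s['wrist_torque'],s['gripper_width'])
save(im,'g1.png')
for r in nets.pinpoint('wrist','carrier_hole_1'): print(r)
# image shift of carrier between g0 (at rest) and g1: the pump region
a=cv2.imread('pics/g0.png',0);b=im['pixels'];b=cv2.cvtColor(b,cv2.COLOR_RGB2GRAY)
p=cv2.goodFeaturesToTrack(a[0:225,100:420],80,.03,5)+np.float32([[100,0]])
q,st,_=cv2.calcOpticalFlowPyrLK(a,b,p,None,winSize=(15,15));k=st[:,0]==1
for u,v in sorted(zip(p[k][:,0].round().tolist(),(q-p)[k][:,0].round(1).tolist())): print(u,v,end=' ; ')
E
```

```text
20.2 [502.12795151 222.81339528  22.4267782 ] [ 1.36286379e-01  9.90669478e-01  8.35222187e-05 -3.86747057e-05] [-0.06990923  0.67842401 -6.92376274] [-0.03604826  0.03483543 -0.00973733] 10.947003034320556
{'location': [77.7, 335.1], 'score': 0.81}
[101.0, 197.0] [0.0, -0.10000000149011612] ; [113.0, 206.0] [-0.0, -0.10000000149011612] ; [114.0, 114.0] [0.0, 0.800000011920929] ; [116.0, 109.0] [-2.5, 3.799999952316284] ; [123.0, 215.0] [0.5, -0.20000000298023224] ; [124.0, 109.0] [-0.6000000238418579, 0.5] ; [142.0, 87.0] [0.800000011920929, 1.399999976158142] ; [145.0, 80.0] [0.5, 1.7999999523162842] ; [148.0, 75.0] [0.4000000059604645, 1.7000000476837158] ; [150.0, 69.0] [0.0, 1.100000023841858] ; [155.0, 106.0] [-0.0, -0.10000000149011612] ; [157.0, 62.0] [-1.7999999523162842, 2.700000047683716] ; [159.0, 57.0] [-2.799999952316284, 2.700000047683716] ; [163.0, 48.0] [0.4000000059604645, 0.800000011920929] ; [164.0, 93.0] [0.6000000238418579, -0.10000000149011612] ; [167.0, 63.0] [0.6000000238418579, 0.30000001192092896] ; [169.0, 214.0] [0.4000000059604645, 1.100000023841858] ; [
[... 2696 characters left out ...]
999904632568] ; [354.0, 201.0] [-0.10000000149011612, 0.10000000149011612] ; [356.0, 125.0] [-0.0, 0.0] ; [358.0, 136.0] [0.10000000149011612, 0.8999999761581421] ; [358.0, 143.0] [0.10000000149011612, 2.299999952316284] ; [359.0, 85.0] [-0.6000000238418579, 0.800000011920929] ; [359.0, 200.0] [-0.10000000149011612, 0.10000000149011612] ; [361.0, 64.0] [-0.4000000059604645, -0.699999988079071] ; [364.0, 59.0] [-0.20000000298023224, -0.20000000298023224] ; [365.0, 133.0] [-0.10000000149011612, 0.0] ; [365.0, 191.0] [0.0, -0.0] ; [367.0, 138.0] [-0.10000000149011612, -0.10000000149011612] ; [373.0, 181.0] [-0.0, 0.0] ; [375.0, 168.0] [-0.0, -0.10000000149011612] ; [376.0, 148.0] [-0.0, -0.0] ;
```

Call:
apply_moves:
  rows:
    - {"hand": -1,"delta_pos": [0,0,-8],"yaw": 0}
    - {"hand": -1,"delta_pos": [0,0,-22],"yaw": 0}
    - {"hand": -1,"delta_pos": [0,0,-40],"yaw": 0}
    - {"hand": -1,"delta_pos": [0,0,-60],"yaw": 0}
    - {"hand": -1,"delta_pos": [0,0,-80],"yaw": 0}
    - {"hand": -1,"delta_pos": [-2,-6,-97],"yaw": 0}
    - {"hand": -1,"delta_pos": [-6,-17,-107],"yaw": 0}
    - {"hand": -1,"delta_pos": [-12,-34,-110],"yaw": -0.02}
    - {"hand": -1,"delta_pos": [-19,-55,-110],"yaw": -0.05}
    - {"hand": -1,"delta_pos": [-26,-76,-110],"yaw": -0.08}
    - {"hand": -1,"delta_pos": [-33,-97,-110],"yaw": -0.11}
    - {"hand": -1,"delta_pos": [-40,-118,-110],"yaw": -0.14}

```text
clock: 21.25
position: [507.9, 96.6, 132.0]
ee_rot: [0.066, 0.998, -0.0, -0.001]
contact_force: [-0.2, -0.2, -6.6]
gripper_width: 10.9
grasp_force: 58.9
```

```bash
python3 - <<'E'
from h import *
s=read_state();print(s['clock'],s['position'],s['ee_rot'],s['contact_force'],s['wrist_torque'],s['gripper_width'])
x,y=s['ee_rot'][:2];X=np.array([x*x-y*y,2*x*y]);Y=np.array([2*x*y,y*y-x*x]);d=np.array([524.5,-168.5])-s['position'][:2]
print('tool y deg',np.degrees(np.arctan2(Y[1],Y[0])),'delta',X@d,Y@d)
E
```

```text
21.25 [507.91732129  96.57287523 132.01514469] [ 6.60033594e-02  9.97819067e-01 -2.57857225e-04 -7.74125023e-04] [-0.23665779 -0.15936862 -6.55286821] [ 0.00236059 -0.08236149 -0.02538122] 10.876164418006875
tool y deg 82.43106722457142 delta -51.35327125350873 -260.578897882561
```

Call:
apply_moves:
  rows:
    - {"hand": -1,"delta_pos": [-5,-23,0],"yaw": -0.02}
    - {"hand": -1,"delta_pos": [-9,-48,0],"yaw": -0.04}
    - {"hand": -1,"delta_pos": [-14,-73,0],"yaw": -0.06}
    - {"hand": -1,"delta_pos": [-19,-98,0],"yaw": -0.08}
    - {"hand": -1,"delta_pos": [-24,-123,0],"yaw": -0.1}
    - {"hand": -1,"delta_pos": [-29,-148,0],"yaw": -0.12}
    - {"hand": -1,"delta_pos": [-34,-173,0],"yaw": -0.14}
    - {"hand": -1,"delta_pos": [-39,-197,0],"yaw": -0.16}
    - {"hand": -1,"delta_pos": [-44,-219,0],"yaw": -0.175}
    - {"hand": -1,"delta_pos": [-47,-237,0],"yaw": -0.175}
    - {"hand": -1,"delta_pos": [-50,-249,0],"yaw": -0.175}
    - {"hand": -1,"delta_pos": [-51,-255,0],"yaw": -0.175}

```text
clock: 22.25
position: [524.8, -162.8, 131.9]
ee_rot: [-0.02, 1.0, 0.0, -0.001]
contact_force: [-0.2, 0.3, -6.8]
gripper_width: 11.0
grasp_force: 58.9
```

```bash
cat > st.py <<'E'
from h import *
for i in range(4): im=imaging.get_image('wrist')
s=read_state();print(s['clock'],s['position'],s['ee_rot'],s['contact_force'],s['wrist_torque'],s['gripper_width'])
x,y=s['ee_rot'][:2];X=np.array([x*x-y*y,2*x*y]);Y=np.array([2*x*y,y*y-x*x]);d=np.array([524.5,-168.5])-s['position'][:2]
print('tool y deg',np.degrees(np.arctan2(Y[1],Y[0])),'delta',X@d,Y@d,'dz',s['position'][2]-103.7)
for c in ('wrist','scene','side'):
    im=imaging.get_image(c);save(im,'f_%s.png'%c)
    for q,z in {'carrier_hole_1':s['position'][2]-2.7,'balance':s['position'][2]+39.3,'dowel_1':38,'station_1':38}.items():
        for r in nets.pinpoint(c,q):
            if r['score']>.25: print(c,q,round(r['score'],2),np.round(r['location']),np.round(at_z(im,r['location'],z)[:2],1))
E
python3 st.py
```

```text
22.45 [ 525.25654678 -160.54741315  132.09181244] [-2.09137378e-02  9.99781206e-01  2.37423073e-04 -3.14365850e-04] [-0.36651682  0.51520006 -6.58601898] [ 0.02268466 -0.02187817 -0.02161838] 11.016793797675323
tool y deg 92.3967127405758 delta 1.0884487132850935 -7.913991421569553 dz 28.391812437322997
wrist carrier_hole_1 0.94 [ 79. 334.] [ 442.2 -124.8]
wrist balance 0.68 [268. 257.] [ 526.  -160.2]
wrist dowel_1 0.69 [ 92. 292.] [ 443.8 -134.7]
wrist dowel_1 0.69 [146. 454.] [479.8   8.2]
wrist dowel_1 0.67 [258. 207.] [ 593.7 -203.1]
wrist dowel_1 0.46 [ 87. 192.] [ 443.1 -215.2]
scene carrier_hole_1 0.83 [212. 286.] [ 448.9 -122.1]
scene carrier_hole_1 0.82 [178. 313.] [ 631.8 -112.6]
scene balance 0.73 [187. 314.] [ 537.5 -154.2]
scene dowel_1 0.62 [241. 285.] [ 434.6 -131. ]
scene dowel_1 0.58 [217. 247.] [461.   10.3]
scene dowel_1 0.56 [252. 312.] [ 439.  -212.6]
scene dowel_1 0.39 [218. 334.] [ 599.2 -206.1]
scene station_1 0.75 [243. 285.] [ 429.3 -134.2]
side carrier_hole_1 0.6 [154. 301.] [ 446.7 -120.8]
side carrier_hole_1 0.59 [144. 251.] [ 619.3 -121.4]
side balance 0.55 [134. 283.] [ 517.3 -151.7]
side dowel_1 0.64 [201. 278.] [475.8  23. ]
side dowel_1 0.62 [166. 252.] [ 618.1 -127.1]
side dowel_1 0.61 [155. 268.] [ 591.  -206.6]
side dowel_1 0.53 [165. 309.] [ 435.9 -193.9]
side dowel_1 0.49 [172. 301.] [ 450.4 -145.8]
side station_1 0.86 [173. 300.] [ 453.  -138.9]
side station_1 0.57 [169. 253.] [ 610.7 -112.2]
```

Call:
apply_moves:
  rows:
    - {"hand": -1,"delta_pos": [0.5,-2,3],"yaw": 0}
    - {"hand": -1,"delta_pos": [1,-5,8],"yaw": 0}
    - {"hand": -1,"delta_pos": [1,-7,14],"yaw": 0}
    - {"hand": -1,"delta_pos": [1,-8,20],"yaw": 0}
    - {"hand": -1,"delta_pos": [1,-8,25],"yaw": 0}
    - {"hand": -1,"delta_pos": [1,-8,28],"yaw": 0}
    - {"hand": -1,"delta_pos": [1,-8,28],"yaw": 0}
    - {"hand": -1,"delta_pos": [1,-8,28],"yaw": 0}
    - {"hand": -1,"delta_pos": [1,-8,28],"yaw": 0}

```text
clock: 23.95
position: [525.3, -169.1, 104.5]
ee_rot: [-0.021, 1.0, -0.0, 0.0]
contact_force: [-0.3, -0.3, -6.4]
gripper_width: 11.1
grasp_force: 58.9
```

```bash
python3 st.py | grep -v 'scene\|side'; python3 - <<'E'
from h import *
im=imaging.get_image('wrist')
A=np.full((384,512),255,np.uint8)
for n,(x,y) in {1:(441.4,-132),2:(444.8,-211.9)}.items(): print(n,bushfit(im,x,y,A))
for a,c,b in comps(mask(im,'brass',(0,384,0,512)),15): print('brass',a,c.round(1),b)
print(proj(im,[[441.4,-132,38],[441.4,-132,71],[441.4,-132,101],[444.8,-211.9,38],[444.8,-211.9,71],[444.8,-211.9,101]]).round(0).tolist())
E
```

```text
24.15 [ 525.17581968 -169.06919534  104.6633437 ] [-2.09629109e-02  9.99780186e-01 -3.26525294e-05  3.68246206e-04] [-0.01423072  0.13114719 -6.95896564] [ 0.02125317 -0.01957331  0.0308338 ] 11.001918941725744
tool y deg 92.40234877928835 delta 0.6513668830141506 0.5970230688116356 dz 0.9633436968301083
wrist carrier_hole_1 0.65 [ 79. 335.] [ 442.1 -132.8]
wrist balance 0.6 [268. 259.] [ 525.6 -167.8]
wrist dowel_1 0.88 [151. 487.] [480.5   8.4]
wrist dowel_1 0.82 [ 87. 201.] [ 445. -212.]
wrist dowel_1 0.75 [ 88. 310.] [ 441.8 -133.7]
wrist station_1 0.32 [231. 256.] [ 553.4 -167.7]
1 (array([ 440.29, -134.78]), np.float64(-0.2607124419204956))
2 (array([ 443.39, -211.25]), np.float64(-0.2656654583117556))
brass 328 [ 77.5 216.5] [203  65  26  27]
brass 334 [ 78.2 293.8] [282  65  27  27]
brass 64 [ 79.6 182.2] [179  70  10  22]
brass 67 [ 79.6 328.6] [322  70  12  22]
brass 7039 [162.9 112.4] [ 53 108 109 106]
brass 16 [114.8 158.3] [157 113   5   6]
brass 20 [201.2 455.3] [452 197   8   9]
brass 16 [219.6 448.7] [447 216   6  10]
brass 142 [246.3 441.7] [432 227  23  38]
brass 49 [230.7 453.9] [450 226   9  10]
brass 26 [236.6 473.5] [471 231   7  12]
brass 120 [256.5 201.8] [196 246  17  24]
[[313.0, 87.0], [323.0, 83.0], [336.0, 78.0], [201.0, 87.0], [191.0, 83.0], [179.0, 78.0]]
```

Call:
apply_moves:
  rows:
    - {"hand": -1,"delta_pos": [0.5,0.3,0.5],"yaw": 0}
    - {"hand": -1,"delta_pos": [0.5,0.3,0.9],"yaw": 0}
    - {"hand": -1,"delta_pos": [0.5,0.3,0.9],"yaw": 0}
    - {"hand": -1,"delta_pos": [0.5,0.3,0.9],"yaw": 0}
    - {"hand": -1,"delta_pos": [0.5,0.3,0.9],"yaw": 0}
    - {"hand": -1,"delta_pos": [0.5,0.3,0.9],"yaw": 0}
    - {"hand": -1,"delta_pos": [0.5,0.3,0.9],"yaw": 0}
    - {"hand": -1,"delta_pos": [0.5,0.3,0.9],"yaw": 0}

```text
clock: 25.62
position: [524.5, -168.8, 103.4]
ee_rot: [-0.021, 1.0, 0.0, 0.0]
contact_force: [0.8, -0.5, -7.3]
gripper_width: 11.1
grasp_force: 58.9
```

```bash
python3 st.py | grep -v 'scene\|side'; python3 -c "
from h import *
print(read_state()['joint_vel'].round(4)); print(workorder.job_done())"
```

```text
25.8167 [ 524.43708999 -168.83658276  103.42130526] [-2.08965324e-02  9.99781644e-01 -7.48772030e-06  4.69021479e-06] [ 0.29556099 -0.59466252 -7.11325119] [-0.03515023  0.02706678 -0.01975997] 11.278928716401317
tool y deg 92.39474053305547 delta -0.07691882719459595 0.33366018840578165 dz -0.2786947362578758
wrist carrier_hole_1 0.68 [ 80. 333.] [ 442.  -133.5]
wrist balance 0.88 [267. 259.] [ 524.6 -167.6]
wrist dowel_1 0.78 [150. 483.] [479.    4.2]
wrist dowel_1 0.69 [ 89. 198.] [ 445.3 -213.6]
wrist dowel_1 0.6 [ 91. 312.] [ 443.3 -132.5]
wrist dowel_1 0.49 [ 86. 198.] [ 443.1 -213.5]
[ 0.001  -0.0006  0.0007 -0.0004 -0.      0.0013]
the job is handed in; nothing more can be done
None
```

The job is handed in at about 26 s: both empty bushes now hold dowels pushed home, one spare is still in the block, and the arm is holding the pump carrier level and still over the jig, about 30 mm above the dowel tips, with its holes over the dowels to within about 1–2 mm by the cameras.

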